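Set the model-lighting transformer and switch it on

ROBOT

A 6-joint arm with a two-finger parallel gripper is mounted at the origin on the work surface. World frame = base frame: x ahead of the robot, y to its left, z up, the work surface at z = 0. Lengths are in m, angles in rad, forces in N, time in s.
With the tool pointing down it reaches from about 0.375 to 0.75 m from the base axis. Payload 9 kg.
Tool frame: the origin (TCP) lies at the very end of the fingers, on their centre line; the grasp point (between the pads) lies 19 mm behind it (ctrl.pinch_z is the y of the grasp point in the tool frame, in m); y points along the fingers, z is the direction in which the jaws open and shut, and the axes are right-handed (so a half turn about y gives the same grasp; the last joint's range is limited). The gripper opens to 85 mm and grips with 20 to 120 N. Pads are 22 mm wide; open, the fingers measure 114 mm over their backs; the gripper's body (76 mm by 85 mm) begins 54 mm behind the grasp point. The pads swing forward as they close: fully open they stand 13 mm farther back than shut.
Start: joints at [0.897, 0.104, 0.097, 1.564, 0, 1.353], TCP at [0.264, 0.539, 0.231] pointing down, gripper open.
Joint ranges: [-2.99, 2.99], [-0.84, 1.86], [-1.1, 1.16], [-1.84, 2.11], [-1.51, 1.56], [-3.14, 3.14]. Speed limits (rad/s): [2.22, 2.22, 2.57, 3.14, 3.14, 3.14].

INTERFACE

Orientations are given as a rotation vector (axis times angle).
In Python, from plant import ctrl, cams gives the robot as it stands.
- The arm moves only by the shell command python3 -m inch 'ROWS' [OPENING]. ROWS is JSON, a list of rows, each an object with "dp": the shift along the tool's x, y, z in cm, a list of three; "angular": the turn, a rotation vector about the tool's x, y, z in rad, a list of three. A call has 1 to 10 rows; each row shifts and turns the commanded pose from where the row before left it, along the tool's axes as they then stand; what a row does not reach is not made up. A row lasts 1/8 s, in which the tool goes at most 62.5 mm and 10.7 degrees, less where a joint would pass 70% of its speed; a pose out of reach is approached as far as the arm can. A call is refused whole if a number of a shift passes 6.25 or a number of a turn 0.188, either way. A call with a gripper value outside its range is refused whole. OPENING is the opening, from 0 (shut) to 1 (fully open), set as the call begins (- or left out, the last holds). The fingers move at their own pace and stop on an object; the grip force is fixed at half the most. Time passes only in rows, so rows that do not move let the fingers close. It gives the time, the measured TCP pose, the force and the opening at its end, in the units of the state.
- ctrl.read_state(): the state, without advancing time (a new reading comes with each control period).
- cams.grab_frame(name): name is "scene" or "top" or "wrist"; returns the picture (400x640x3 uint8, red, green, blue); there is no depth.
- cams.get_calibration(name): a dict with "mtx" (3x3 intrinsics, pixels), "eye" and "attitude" of the camera in the world. Camera axes: x right, y down, z forward; pixel columns grow to the right and rows downward; lengths in m; the calibration is good to about 2 mm. A picture is of the moment at which its call begins: read the wrist's pose just before it. get_calibration takes no time and is no camera call; for the wrist camera it gives the pose at the moment of the call.
- ctrl.close_job(): hands the job in, once; it reports no verdict.
Trained networks look in the newest picture that a camera, given by its name, has taken for a name from the list of things; names that differ only in an ending like _2 or _b are one class to them, and where a whole thing is asked for, a point or a joint stands for the part that bears it (a point fixed in the world has none). Each returns a list of dicts, best first, with "conf" (0 to 1); they miss things now and then, are a little off and sometimes report something else, mostly with a low value. They report only what shows in the picture. A call takes as long as a camera call.
- cams.trace(query, camera): "region" (400x640 bool, what is visible of it).
- cams.spot_point(query, camera): "point" ([x, y, z] in m, in world coordinates, good to about 4 mm: a listed point, or the origin of a listed thing).
The state is a dict: "clock": time; "joints": joint angles; "qd": joint speeds; "effort": joint torques, N m; "tool_pos": TCP position; "eef_rot": TCP orientation; "wrist_force": force on the tool from outside, world axes, zero at the start; "torque": the same for the moment, N m; "gripper_width": finger opening in m.
Only numpy, scipy, OpenCV 4.12 (cv2) and the standard library are available. Lean on these libraries where they do the work, as an engineer would, in place of code of your own. Each camera call takes 0.05 s, during which the arm holds its last target.

TASK

Get the diorama's lighting transformer running at the orange setting: push its big knurled dial round with a fingertip until the white pointer clicks in at the orange dot, take the finger off the dial, and only then flip the toggle switch over to the green (on) side. It must not be on at any other setting. Work by touch only: do not grip or lift anything, keep the transformer where it stands, and leave the other things on the bench alone.

Things in the scene. Friction and masses are not known exactly. Their poses are not given: they have to be found in the camera images.
- transformer: dark blue-grey case, 180 mm deep (x), 270 mm wide (y), flat top panel 90 mm above the bench, 2.2 to 3.4 kg, loose on rubber feet. Origin: centre of its underside, z up, -x = operator's side (posts there stick out 20 mm). In its frame the dial's axis is at x 0, y +52 mm, the toggle's pivot at x -18, y -62 mm; other trims on the panel are under 9 mm high
- dial_top (a point): centre of the dial's flat top face, 118 mm above the bench; does not turn; x and y axes are the transformer's. The dial: black knurled disc, 92 mm across (too wide to pinch), 26 mm high, a metal disc 48 mm across let in flush. Its face and rim rub on a fingertip with a friction coefficient of 0.5 or more: a press of 5 to 15 N near the edge drags it round
- dial (a joint): dial angle, rad, growing clockwise seen from above. Sprung clicks at 0, 0.698, 1.396 (orange dot) and 2.094, end stops just outside the first and last. Left free it snaps into the nearest click; about 0.09 N m starts it out of a click (2 N along the rim). Starts at the first or second click
- pointer (a point): outer top end of the white pointer line on the dial, 46 mm from its axis, at the height of its top; turns with the dial
- orange_mark (a point): centre of the orange dot (16 mm) on the metal dial plate, 61 mm from the dial's axis, 92 mm above the bench; the other three clicks have smaller black dots
- toggle (a joint): toggle switch, rad: 0 = off (lever leaning 23 degrees towards the transformer's -x, a white dot on the panel on that side), 0.8 = on (leaning as far towards +x, green bar on that side). It snaps over at the middle, 0.4; about 2 N at its tip, to be pushed by a finger, never gripped. Starts off
- toggle_tip (a point): tip of the steel toggle lever, which is 35 mm long and 11 mm thick at the end; its pivot lies 4 mm above the top panel and its tip 36 mm above the panel (126 mm above the bench) at either end of its swing
- paint_pot: small paint pot with white lid, 34 mm across, 36 mm high, standing loose on the far right corner of the transformer's top; origin at the centre of its underside; to be left alone
- glue_bottle: white glue bottle, 52 mm across, 150 mm high, standing at the transformer's right end; origin at the centre of its underside; to be left alone
- varnish_jar: amber jar with yellow lid, 62 mm across, 80 mm high, standing at the transformer's left end; origin at the centre of its underside; to be left alone
- mixing_bowl: dark bowl, 116 mm across, 60 mm high, behind the transformer; origin at the centre of its underside; to be left alone
- tape_roll: yellow tape roll, 100 mm across, 25 mm high, lying on the bench to the right; origin at the centre of its underside; to be left alone
- brush: paint brush lying on the bench behind the transformer; origin under its middle; to be left alone
- screwdriver: screwdriver lying on the bench to the left; origin under its middle; to be left alone

How it is judged:
On the way, in this order (a step that is already met when the one before it is completed fails the run):
1. the dial has been turned to the orange dot, with the toggle still off (value of joint dial between 1.296 and 1.496 rad and value of joint toggle below 0.15 rad and contact force between the fingers and dial below 0.1 N), for 0.2 s.
2. the toggle has been flipped to on (value of joint toggle above 0.7 rad), for 0.2 s.
At the end, for the whole second after the job is handed in: The dial rests within 0.08 rad of the orange dot (1.396 rad) and the toggle is fully over to on (above 0.7 rad), with the transformer level, at rest and within 15 mm of where it stood, and every other loose thing within 20 mm of where it was (value of joint dial between 1.316 and 1.476 rad and velocity of joint dial between -0.1 and 0.1 rad/s and value of joint toggle above 0.7 rad and distance of transformer from where it was at the start of the episode below 0.015 m and angle between transformer's own z axis and vertical below 0.03 rad and linear speed of transformer below 0.01 m/s and distance of each of paint_pot, glue_bottle, varnish_jar, mixing_bowl, tape_roll, brush, screwdriver from where it was at the start of the episode below 0.02 m); the robot touches nothing.
It fails at once if the transformer is switched on while the dial is not at the orange dot (value of joint toggle above 0.45 rad and (value of joint dial below 1.15 rad or value of joint dial above 1.65 rad)).
It fails at once if the transformer is shoved along, lifted or tipped (distance of transformer from where it was at the start of the episode above 0.02 m or height (world z) of transformer above 0.008 m or angle between transformer's own z axis and vertical above 0.06 rad).
It fails at once if another thing on the bench is lifted, pushed away or knocked over (distance of any of paint_pot, glue_bottle, varnish_jar, mixing_bowl, tape_roll, brush, screwdriver from where it was at the start of the episode above 0.025 m).
It fails at once if the toggle is gripped or forced instead of pushed with a finger (contact force between the fingers and toggle above 25 N).
It also fails if it takes over 67 s, if anything falls off the work surface, if the arm or the gripper's body presses on something with over 40 N, if the wrist force passes 120 N, or if a joint passes its speed limit or range.

## Working session

There is one attempt and no reset: what is moved stays moved. The work goes in short steps, Python scripts to look and compute and a shell command to move; the robot and the scene stay as the last step left them, time stands still between calls to the robot, and variables do not carry over. Pictures are saved under pics/ and viewed, and the job is handed in when it is done.

```bash
ls; mkdir -p pics
python3 - <<'E'
from plant import ctrl,cams
import cv2,numpy as np
s=ctrl.read_state()
for k,v in s.items(): print(k,np.round(v,4))
for n in ["scene","top"]:
    im=cams.grab_frame(n); cv2.imwrite(f"pics/{n}0.png",im[:,:,::-1])
    for q in ["transformer","dial_top","pointer","orange_mark","toggle_tip","paint_pot","glue_bottle","varnish_jar"]:
        r=cams.spot_point(q,n)
        print(n,q,[(np.round(a["point"],4),round(a["conf"],2)) for a in r[:2]])
    c=cams.get_calibration(n); print(c)
print(ctrl.pinch_z, ctrl.read_state()["clock"])
E
```

```text
pics
clock 0.0
joints [ 0.8973  0.1047  0.0965  1.5639 -0.      1.3531]
qd [ 0.0002  0.0001 -0.0003  0.002  -0.0003  0.0001]
effort [ 1.10000e-03 -5.56928e+01  5.03651e+01  1.72000e-02 -3.00000e-04
  0.00000e+00]
tool_pos [0.2639 0.5385 0.2305]
eef_rot [-1.5423  0.3579 -0.357 ]
wrist_force [ 0.926   0.8373 -0.2592]
torque [0.0437 0.0271 0.048 ]
gripper_width 0.0853
scene transformer [(array([ 0.5308, -0.0499, -0.0024]), 0.98)]
scene dial_top [(array([ 0.5238, -0.0022,  0.1186]), 0.58)]
scene pointer [(array([0.557 , 0.0363, 0.1164]), 0.64), (array([ 0.4229, -0.4324, -0.0024]), 0.34)]
scene orange_mark [(array([ 0.5842, -0.0131,  0.0932]), 0.92), (array([0.5569, 0.0392, 0.1202]), 0.59)]
scene toggle_tip [(array([ 0.508 , -0.1172,  0.126 ]), 0.59)]
scene paint_pot [(array([ 0.6077, -0.1585,  0.0906]), 0.59)]
scene glue_bottle [(array([ 0.5992, -0.2687, -0.0011]), 0.67)]
scene varnish_jar [(array([ 5.319e-01,  1.493e-01, -2.000e-04]), 0.86)]
{'mtx': array([[379.37733133,   0.        , 311.55593054],
       [  0.        , 379.37733133, 201.29876669],
       [  0.        ,   0.        ,   1.        ]]), 'eye': array([ 1.24708869, -0.63339846,  0.74948104]), 'attitude': array([-2.03435597, -0.918435  ,  0.46474144])}
top transformer [(array([ 0.6077, -0.1549,  0.0903]), 0.21)]
top dial_top [(array([ 0.5232, -0.0011,  0.1176]), 0.78)]
top pointer [(array([0.5548, 0.0341, 0.1171]), 0.63)]
top orange_mark [(array([ 0.5866, -0.0148,  0.0911]), 0.67)]
top toggle_tip []
top paint_pot [(array([ 0.609 , -0.1525,  0.0912]), 0.63)]
top glue_bottle [(array([ 0.6026, -0.2698,  0.0009]), 0.82)]
top varnish_jar [(array([0.5316, 0.1484, 0.0017]), 0.69)]
{'mtx': array([[393.92044768,   0.        , 310.07552037],
       [  0.        , 393.92044768, 201.29637044],
       [  0.        ,   0.        ,   1.        ]]), 'eye': array([ 0.383225  , -0.04729021,  1.21473454]), 'attitude': array([-2.10852819,  2.16399771, -0.1784036 ])}
-0.0187 0.9
```

View pics/scene0.png

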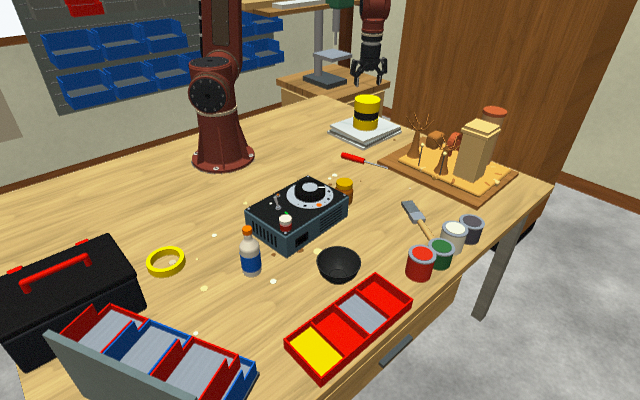

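View pics/top0.png

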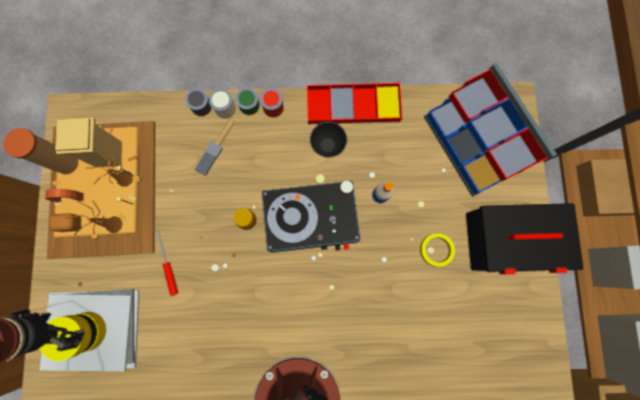

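Run:
```python
import cv2
a=cv2.imread("pics/top0.png")[170:260,225:405]; b=cv2.imread("pics/scene0.png")[170:260,235:365]
cv2.imwrite("pics/top0z.png",cv2.resize(a,None,fx=4.4,fy=4.4,interpolation=cv2.INTER_CUBIC))
cv2.imwrite("pics/scene0z.png",cv2.resize(b,None,fx=6,fy=6,interpolation=cv2.INTER_CUBIC))
```

```text
(no output)
```

View pics/top0z.png

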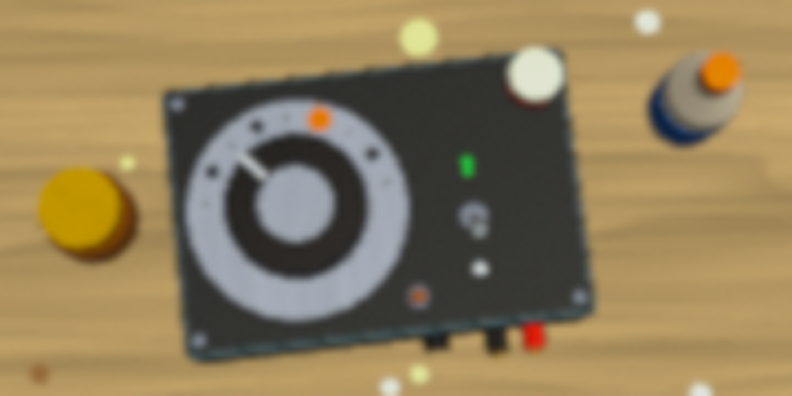

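View pics/scene0z.png

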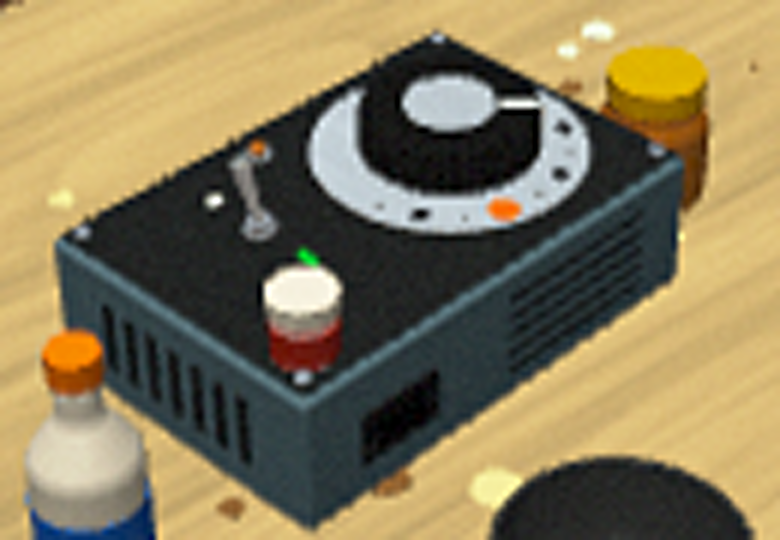

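```bash
cat > h.py <<'E'
from plant import ctrl,cams
import cv2,numpy as np
from scipy.spatial.transform import Rotation as R
def look(n,f):
    im=cams.grab_frame(n); cv2.imwrite(f"pics/{f}.png",im[:,:,::-1]); return im
def proj(n,p):
    c=cams.get_calibration(n); r=R.from_rotvec(c["attitude"]).as_matrix()
    q=(np.atleast_2d(p)-c["eye"])@r; q=q@c["mtx"].T; return q[:,:2]/q[:,2:]
def ray(n,uv,z):
    c=cams.get_calibration(n); r=R.from_rotvec(c["attitude"]).as_matrix()
    d=r@np.linalg.inv(c["mtx"])@np.array([*uv,1.]); return c["eye"]+d*(z-c["eye"][2])/d[2]
def st():
    s=ctrl.read_state(); m=R.from_rotvec(s["eef_rot"]).as_matrix()
    print("t",round(s["clock"],2),"pos",np.round(s["tool_pos"],4),"F",np.round(s["wrist_force"],2),"w",round(s["gripper_width"],4)); return s,m
def to(p):
    s,m=st(); d=m.T@(np.array(p)-s["tool_pos"])*100; print("dp cm total",np.round(d,2)); return d
E
python3 - <<'E'
from h import *
s,m=st(); print(m.round(3))
print(cams.get_calibration("wrist"))
C=np.array([.5235,-.0015,.118])
# pixel checks, top zoom -> px
for name,uv,z in [("dot1",(212,171),.092),("dot2",(257,126),.092),("or",(320,118),.092),("d4",(372,154),.092),("ptr",(241,156),.118),("ctr",(295,204),.118),("tog",(480,230),.126),("c1",(166,92),.09),("c2",(190,357),.09),("c3",(590,305),.09),("c4",(562,53),.09)]:
    p=ray("top",(uv[0]/4.4+225-.4,uv[1]/4.4+170-.4),z); d=p-C; print(name,p.round(4),np.degrees(np.arctan2(d[1],d[0])).round(1),np.hypot(*d[:2]).round(4))
print("scene")
for name,uv,z in [("dot1",(563,128),.092),("dot2",(562,175),.092),("or",(504,209),.092),("d4",(420,214),.092),("ptr",(540,103),.118),("ctr",(449,102),.118),("tog",(240,158),.126)]:
    p=ray("scene",(uv[0]/6+235-.4,uv[1]/6+170-.4),z); d=p-C; print(name,p.round(4),np.degrees(np.arctan2(d[1],d[0])).round(1),np.hypot(*d[:2]).round(4))
look("wrist","w0")
E
```

```text
t 0.9 pos [0.2641 0.5388 0.2313] F [-0.21 -0.43 -0.77] w 0.0852
[[ 0.898  0.     0.44 ]
 [-0.44   0.     0.898]
 [ 0.    -1.     0.   ]]
{'mtx': array([[286.86542352,   0.        , 319.07741789],
       [  0.        , 286.86542352, 200.40694749],
       [  0.        ,   0.        ,   1.        ]]), 'eye': array([0.19404223, 0.57290083, 0.37444028]), 'attitude': array([2.43785996, 1.52093016, 0.23390422])}
dot1 [0.5516 0.056  0.092 ] 64.0 0.064
dot2 [0.5807 0.0261 0.092 ] 25.7 0.0635
or [ 0.585  -0.0154  0.092 ] -12.8 0.063
d4 [ 0.5601 -0.049   0.092 ] -52.4 0.06
ptr [0.5569 0.0349 0.118 ] 47.5 0.0494
ctr [0.525  0.0009 0.118 ] 57.2 0.0029
tog [ 0.5044 -0.1159  0.126 ] -99.5 0.116
c1 [0.6054 0.086  0.09  ] 46.9 0.1199
c2 [0.4311 0.0716 0.09  ] 141.7 0.1178
c3 [ 0.4578 -0.1876  0.09  ] -109.4 0.1974
c4 [ 0.625  -0.1768  0.09  ] -59.9 0.2025
scene
dot1 [0.5563 0.0537 0.092 ] 59.3 0.0642
dot2 [0.5864 0.0243 0.092 ] 22.3 0.068
or [ 0.5886 -0.0171  0.092 ] -13.4 0.0669
d4 [ 0.5646 -0.0508  0.092 ] -50.1 0.0642
ptr [0.5597 0.0333 0.118 ] 43.8 0.0502
ctr [ 0.5289 -0.0006  0.118 ] 9.3 0.0055
tog [ 0.5088 -0.1162  0.126 ] -97.3 0.1157
```

View pics/w0.png

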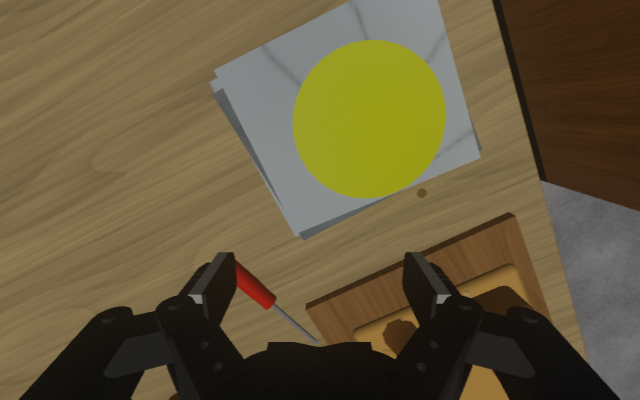

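```bash
python3 - <<'E'
from h import *
c=cams.get_calibration("wrist"); s,m=st()
print((m.T@R.from_rotvec(c["attitude"]).as_matrix()).round(3), (m.T@(c["eye"]-s["tool_pos"])).round(4))
E
python3 -m inch '[{"dp":[0,0,0],"angular":[0,-0.152,0]},{"dp":[0,0,0],"angular":[0,-0.152,0]},{"dp":[0,0,0],"angular":[0,-0.152,0]},{"dp":[1,0,-6],"angular":[0,0,0]},{"dp":[2,0,-6],"angular":[0,0,0]},{"dp":[2,0,-6],"angular":[0,0,0]},{"dp":[2,0,-6],"angular":[0,0,0]},{"dp":[2,0,-6],"angular":[0,0,0]},{"dp":[3,0,-6],"angular":[0,0,0]}]' 0
```

```text
t 0.95 pos [0.2641 0.5388 0.2313] F [ 0.38 -0.09 -0.51] w 0.0857
[[-0.001  0.954  0.3  ]
 [ 0.    -0.3    0.954]
 [ 1.     0.001  0.   ]] [-0.0779 -0.1431 -0.0002]
clock: 2.08
tool_pos: [0.3815, 0.184, 0.2317]
eef_rot: [-1.57, -0.002, -0.001]
wrist_force: [1.1, 0.2, -0.0]
gripper_width: 0.0
```

```bash
python3 -m inch '[{"dp":[4,-0.5,-5],"angular":[0,0,0]},{"dp":[5,-0.5,-5],"angular":[0,0,0]},{"dp":[5,-0.5,-4],"angular":[0,0,0]},{"dp":[5,-0.5,-4],"angular":[0,0,0]}]'
python3 - <<'E'
from h import *
st(); look("wrist","w1")
for q in ["dial_top","pointer","orange_mark","toggle_tip","transformer"]:
        r=cams.spot_point(q,"wrist")
        print(q,[(np.round(a["point"],4),round(a["conf"],2)) for a in r[:2]])
E
```

```text
clock: 2.58
tool_pos: [0.563, 0.0134, 0.2507]
eef_rot: [-1.571, -0.0, -0.001]
wrist_force: [0.1, 0.4, 1.1]
gripper_width: 0.0001
t 2.58 pos [0.563  0.0134 0.2507] F [0.06 0.44 1.07] w 0.0001
dial_top [(array([0.5288, 0.0027, 0.1158]), 0.79)]
pointer [(array([0.5611, 0.0361, 0.1174]), 0.66)]
orange_mark [(array([ 0.5812, -0.0171,  0.0935]), 0.91), (array([ 0.6005, -0.2689, -0.0013]), 0.61)]
toggle_tip [(array([ 0.5046, -0.1146,  0.1292]), 0.71), (array([0.5599, 0.0326, 0.1174]), 0.56)]
transformer [(array([ 0.5294, -0.0523,  0.0044]), 0.85)]
```

View pics/w1.png

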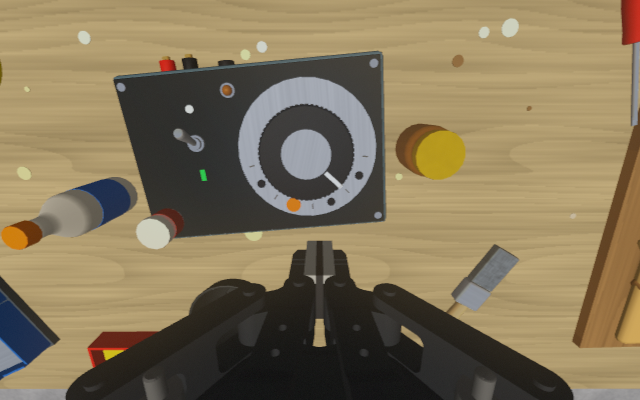

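```bash
python3 -m inch '[{"dp":[-3.3,3,-1.85],"angular":[0,0,0]},{"dp":[-3.3,3,-1.8],"angular":[0,0,0]},{"dp":[0,3,0],"angular":[0,0,0]},{"dp":[0,2.6,0],"angular":[0,0,0]},{"dp":[0,0.7,0],"angular":[0,0,0]},{"dp":[0,0,0],"angular":[0,0,0]}]'
python3 - <<'E'
from h import *
to([.4976,-.0231,.118]); im=look("scene","s1")
cv2.imwrite("pics/s1z.png",cv2.resize(im[130:270,215:375,::-1],None,fx=4,fy=4,interpolation=cv2.INTER_CUBIC))
E
```

```text
clock: 3.62
tool_pos: [0.4955, -0.0207, 0.1281]
eef_rot: [-1.571, -0.002, 0.0]
wrist_force: [0.2, -0.1, 0.2]
gripper_width: -0.0001
t 3.62 pos [ 0.4955 -0.0207  0.1281] F [ 0.16 -0.11  0.23] w -0.0001
dp cm total [ 0.21  1.01 -0.24]
```

View pics/s1z.png

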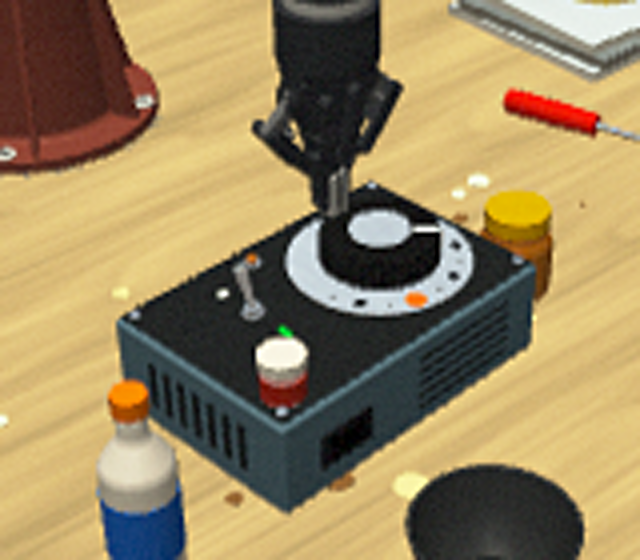

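```bash
python3 -m inch '[{"dp":[0.2,0.5,-0.2],"angular":[0,0,0]},{"dp":[0,0.3,0],"angular":[0,0,0]},{"dp":[0,0.1,0],"angular":[0,0,0]},{"dp":[0,0.1,0],"angular":[0,0,0]},{"dp":[0,0,0],"angular":[0,0,0]}]'
```

```text
clock: 4.3
tool_pos: [0.4978, -0.0236, 0.118]
eef_rot: [-1.571, -0.001, -0.001]
wrist_force: [-2.1, -1.4, 4.6]
gripper_width: 0.0001
```

```bash
python3 -m inch '[{"dp":[0,0.05,0],"angular":[0,0,0]},{"dp":[0,0,0],"angular":[0,0,0]}]'
```

```text
clock: 4.55
tool_pos: [0.498, -0.0238, 0.1179]
eef_rot: [-1.572, -0.001, -0.001]
wrist_force: [-1.8, -1.1, 9.2]
gripper_width: -0.0003
```

```bash
python3 -m inch '[{"dp":[-0.13,0,0.18],"angular":[0,0,0]},{"dp":[-0.13,0,0.18],"angular":[0,0,0]},{"dp":[-0.11,0,0.19],"angular":[0,0,0]},{"dp":[-0.11,0,0.19],"angular":[0,0,0]},{"dp":[-0.09,0,0.2],"angular":[0,0,0]},{"dp":[-0.08,0,0.2],"angular":[0,0,0]},{"dp":[0,0,0],"angular":[0,0,0]}]'
python3 - <<'E'
from h import *
s,m=st(); d=s["tool_pos"][:2]-[.5252,0]; print(np.degrees(np.arctan2(d[1],d[0]))%360,np.hypot(*d))
im=look("scene","s2")
cv2.imwrite("pics/s2z.png",cv2.resize(im[130:270,215:375,::-1],None,fx=4,fy=4,interpolation=cv2.INTER_CUBIC))
E
```

```text
clock: 5.42
tool_pos: [0.4918, -0.0118, 0.118]
eef_rot: [-1.571, -0.002, -0.001]
wrist_force: [-1.1, 1.0, 7.7]
gripper_width: -0.0001
t 5.42 pos [ 0.4918 -0.0118  0.118 ] F [-1.07  0.96  7.73] w -0.0001
199.51307996901915 0.03540554421002609
```

View pics/s2z.png

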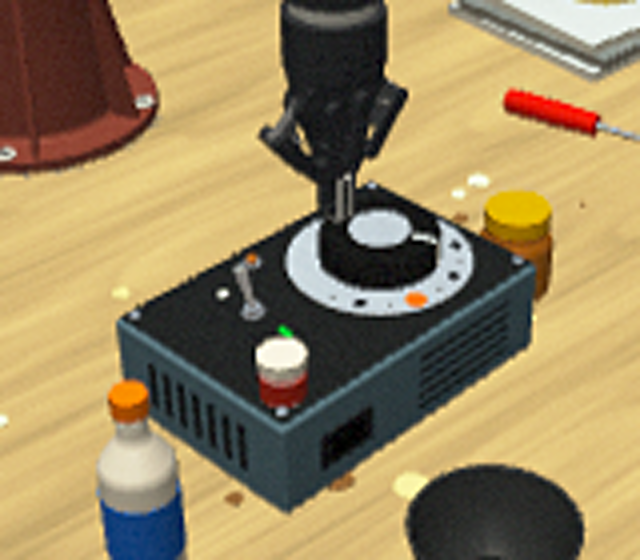

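```bash
cat >> h.py <<'E'
def ang(n):
    C=np.array([.5252,0.])
    for q in ["pointer","orange_mark","dial_top"]:
        for a in cams.spot_point(q,n)[:1]:
            p=np.array(a["point"]); d=p[:2]-C; print(q,p.round(4),round(a["conf"],2),"deg",np.degrees(np.arctan2(d[1],d[0])).round(1))
E
python3 - <<'E'
from h import *
ang("scene")
im=cams.grab_frame("scene"); cv2.imwrite("pics/s3z.png",cv2.resize(im[170:220,285:345,::-1],None,fx=12,fy=12,interpolation=cv2.INTER_CUBIC))
E
```

```text
pointer [0.5654 0.0253 0.1179] 0.9 deg 32.2
orange_mark [ 0.5858 -0.0129  0.095 ] 0.89 deg -12.0
dial_top [5.278e-01 2.000e-04 1.185e-01] 0.7 deg 4.4
```

View pics/s3z.png

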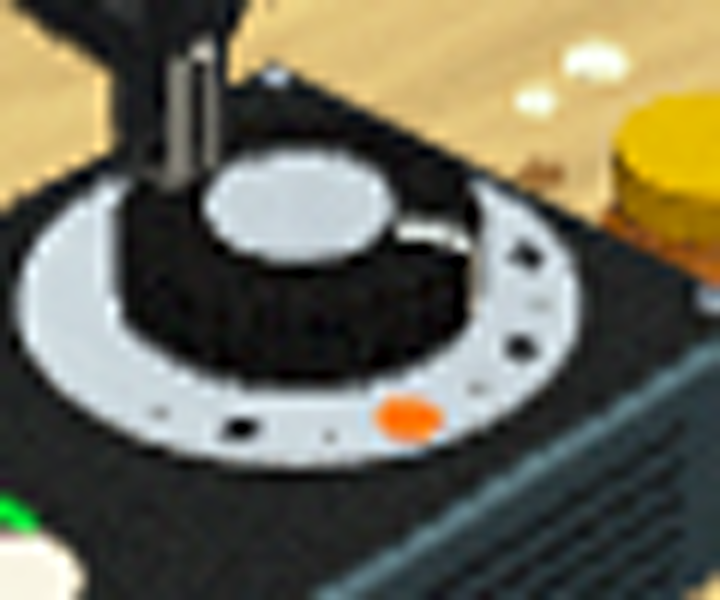

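```bash
python3 -m inch '[{"dp":[0,-0.5,0],"angular":[0,0,0]},{"dp":[0,-0.5,0],"angular":[0,0,0]},{"dp":[0,0,0],"angular":[0,0,0]},{"dp":[0,0,0],"angular":[0,0,0]}]'
python3 - <<'E'
from h import *
im=cams.grab_frame("scene"); cv2.imwrite("pics/s4z.png",cv2.resize(im[170:220,285:345,::-1],None,fx=12,fy=12,interpolation=cv2.INTER_CUBIC))
ang("scene")
E
```

```text
clock: 6.18
tool_pos: [0.491, -0.0119, 0.1266]
eef_rot: [-1.571, 0.0, 0.0]
wrist_force: [0.3, -0.0, -0.1]
gripper_width: 0.0001
pointer [0.5664 0.0213 0.1166] 0.66 deg 27.3
orange_mark [ 0.5856 -0.0149  0.0935] 0.56 deg -13.9
dial_top [ 0.527  -0.0013  0.1169] 0.82 deg -35.8
```

View pics/s4z.png

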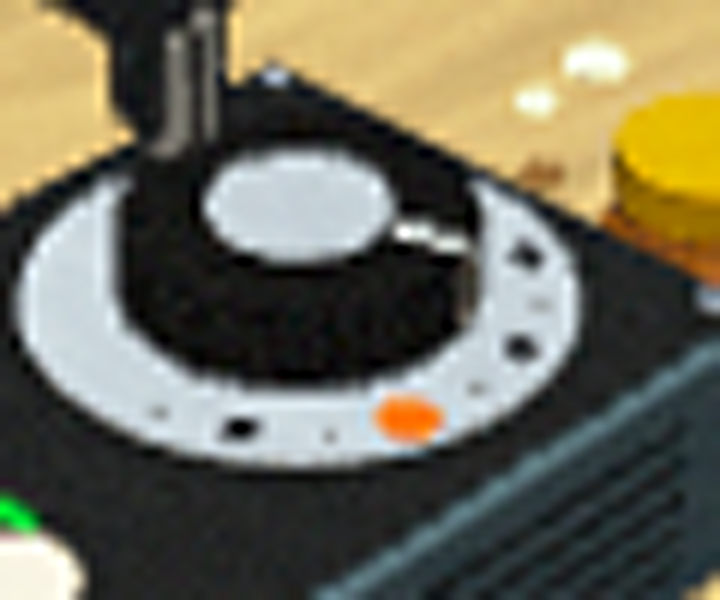

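```bash
python3 -m inch '[{"dp":[0.5,0.3,-0.9],"angular":[0,0,0]},{"dp":[0,0.4,0],"angular":[0,0,0]},{"dp":[0,0.15,0],"angular":[0,0,0]},{"dp":[0,0.15,0],"angular":[0,0,0]},{"dp":[0,0.05,0],"angular":[0,0,0]},{"dp":[0,0,0],"angular":[0,0,0]}]'
```

```text
clock: 7.12
tool_pos: [0.496, -0.0213, 0.1179]
eef_rot: [-1.572, -0.001, -0.0]
wrist_force: [-6.9, -1.9, 13.5]
gripper_width: -0.0
```

```bash
python3 -m inch '[{"dp":[-0.21,0,0.32],"angular":[0,0,0]},{"dp":[-0.17,0,0.34],"angular":[0,0,0]},{"dp":[-0.14,0,0.36],"angular":[0,0,0]},{"dp":[-0.1,0,0.37],"angular":[0,0,0]},{"dp":[-0.06,0,0.38],"angular":[0,0,0]},{"dp":[-0.02,0,0.38],"angular":[0,0,0]},{"dp":[0,0,0],"angular":[0,0,0]}]'
python3 - <<'E'
from h import *
im=cams.grab_frame("scene"); cv2.imwrite("pics/s5z.png",cv2.resize(im[170:220,285:345,::-1],None,fx=12,fy=12,interpolation=cv2.INTER_CUBIC))
ang("scene")
E
```

```text
clock: 8.0
tool_pos: [0.4902, 0.0006, 0.118]
eef_rot: [-1.571, -0.003, -0.002]
wrist_force: [0.2, 0.9, 9.4]
gripper_width: 0.0
pointer [ 0.5737 -0.0017  0.1195] 0.57 deg -2.0
orange_mark [ 0.5857 -0.0152  0.0933] 0.9 deg -14.1
dial_top [ 0.5247 -0.0011  0.1191] 0.7 deg -114.4
```

View pics/s5z.png

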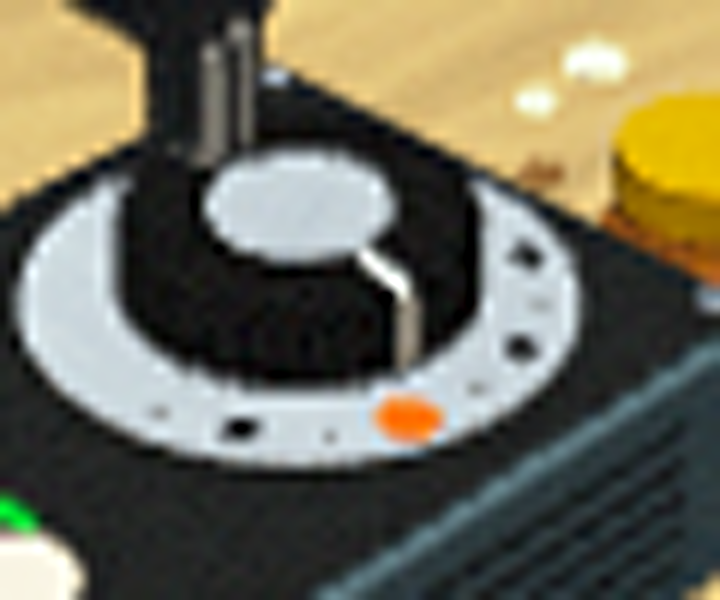

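```bash
python3 -m inch '[{"dp":[0.02,0,0.3],"angular":[0,0,0]},{"dp":[0.02,0,0.25],"angular":[0,0,0]},{"dp":[0,0,0],"angular":[0,0,0]},{"dp":[0,-0.3,0],"angular":[0,0,0]},{"dp":[0,-0.7,0],"angular":[0,0,0]},{"dp":[-1,-1,-1],"angular":[0,0,0]},{"dp":[-1,-1,-1],"angular":[0,0,0]},{"dp":[0,0,0],"angular":[0,0,0]}]'
python3 - <<'E'
from h import *
im=cams.grab_frame("scene"); cv2.imwrite("pics/s6z.png",cv2.resize(im[170:220,285:345,::-1],None,fx=12,fy=12,interpolation=cv2.INTER_CUBIC))
ang("scene")
E
```

```text
clock: 9.2
tool_pos: [0.4694, -0.015, 0.1476]
eef_rot: [-1.571, -0.0, -0.003]
wrist_force: [-0.0, -0.1, 0.2]
gripper_width: -0.0001
pointer [ 0.568  -0.0092  0.1174] 0.97 deg -12.1
orange_mark [ 0.586  -0.0136  0.0907] 0.73 deg -12.6
dial_top [ 5.294e-01 -4.000e-04  1.179e-01] 0.75 deg -5.4
```

View pics/s6z.png

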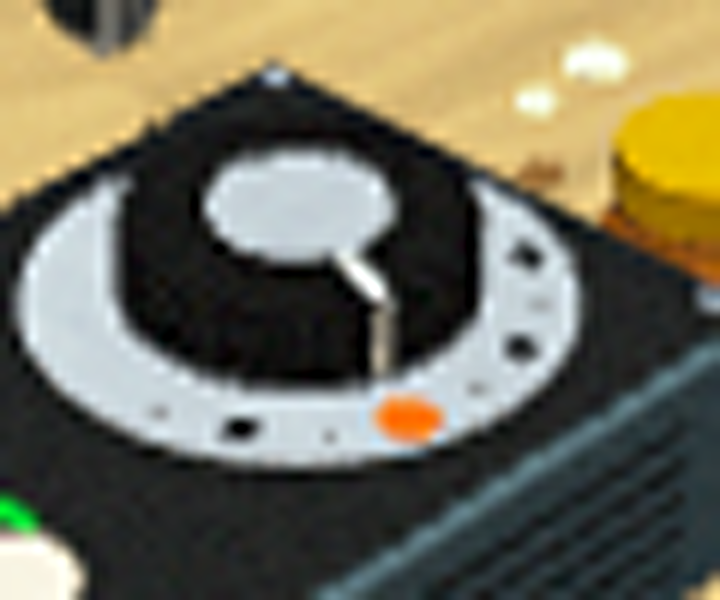

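```bash
python3 -m inch '[{"dp":[0,0,-5],"angular":[0,0,0]},{"dp":[0,0,-5],"angular":[0,0,0]},{"dp":[0,0,0],"angular":[0,0,0]},{"dp":[0,2,0],"angular":[0,0,0]},{"dp":[0,1.7,0],"angular":[0,0,0]},{"dp":[0,0,0],"angular":[0,0,0]}]'
python3 - <<'E'
from h import *
st()
im=cams.grab_frame("scene"); cv2.imwrite("pics/s7z.png",cv2.resize(im[130:230,225:355,::-1],None,fx=6,fy=6,interpolation=cv2.INTER_CUBIC))
print([(a["point"],a["conf"]) for a in cams.spot_point("toggle_tip","scene")[:2]])
look("wrist","w2")
E
```

```text
clock: 10.15
tool_pos: [0.4682, -0.1123, 0.1068]
eef_rot: [-1.569, 0.001, 0.004]
wrist_force: [0.3, 0.4, -0.3]
gripper_width: 0.0001
t 10.15 pos [ 0.4682 -0.1123  0.1068] F [ 0.3   0.35 -0.29] w 0.0001
[([0.5062, -0.1142, 0.1275], 0.45)]
```

View pics/s7z.png

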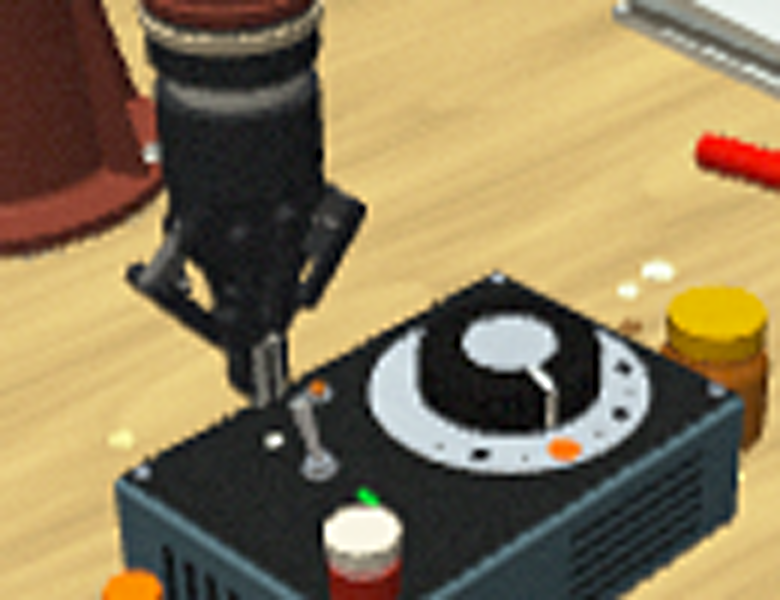

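View pics/w2.png

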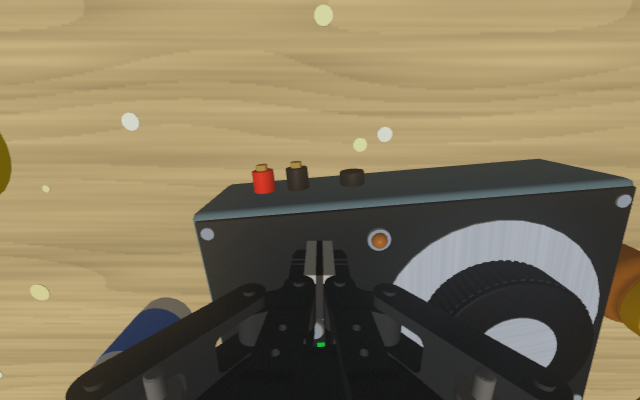

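```bash
python3 -m inch '[{"dp":[0.8,-0.3,-0.2],"angular":[0,0,0]},{"dp":[0.6,0,0],"angular":[0,0,0]},{"dp":[0.4,0,0],"angular":[0,0,0]},{"dp":[0.3,0,0],"angular":[0,0,0]},{"dp":[0,0,0],"angular":[0,0,0]}]'
```

```text
clock: 10.92
tool_pos: [0.4905, -0.1159, 0.1122]
eef_rot: [-1.571, -0.0, 0.0]
wrist_force: [-0.8, -0.6, -0.5]
gripper_width: 0.0
```

```bash
python3 -m inch '[{"dp":[0.25,0.1,0],"angular":[0,0,0]},{"dp":[0.25,0.1,0],"angular":[0,0,0]},{"dp":[0.25,0,0],"angular":[0,0,0]},{"dp":[0.25,0,0],"angular":[0,0,0]},{"dp":[0,0,0],"angular":[0,0,0]}]'
python3 - <<'E'
from h import *
im=cams.grab_frame("scene"); cv2.imwrite("pics/s8z.png",cv2.resize(im[130:230,225:355,::-1],None,fx=6,fy=6,interpolation=cv2.INTER_CUBIC))
E
```

```text
clock: 11.55
tool_pos: [0.5008, -0.116, 0.1103]
eef_rot: [-1.571, -0.001, -0.0]
wrist_force: [-0.1, -0.6, -0.9]
gripper_width: -0.0001
```

View pics/s8z.png

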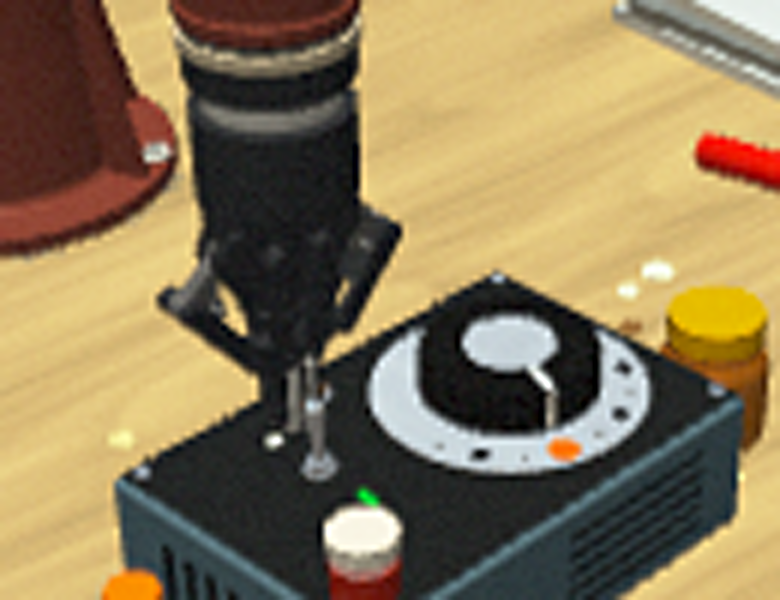

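Lever is partway up (tip at 315,403); the finger is pushing it. A few more mm.

```bash
python3 -m inch '[{"dp":[0.2,0,0],"angular":[0,0,0]},{"dp":[0.2,0,0],"angular":[0,0,0]},{"dp":[0.2,0,0],"angular":[0,0,0]},{"dp":[0,0,0],"angular":[0,0,0]}]'
python3 - <<'E'
from h import *
im=cams.grab_frame("scene"); cv2.imwrite("pics/s9z.png",cv2.resize(im[130:230,225:355,::-1],None,fx=6,fy=6,interpolation=cv2.INTER_CUBIC))
E
```

```text
clock: 12.1
tool_pos: [0.5066, -0.1159, 0.1103]
eef_rot: [-1.571, -0.0, 0.0]
wrist_force: [-0.1, -0.5, -0.2]
gripper_width: -0.0
```

View pics/s9z.png

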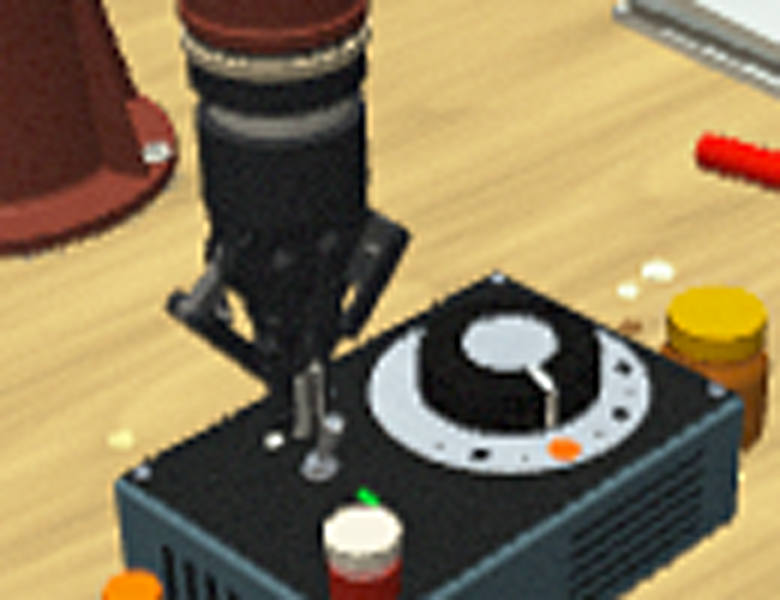

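```bash
python3 -m inch '[{"dp":[-1,0,0],"angular":[0,0,0]},{"dp":[-2,0,0],"angular":[0,0,0]},{"dp":[-2,-2,0],"angular":[0,0,0]},{"dp":[-2,-4,0],"angular":[0,0,0]},{"dp":[0,-5,0],"angular":[0,0,0]},{"dp":[0,0,0],"angular":[0,0,0]},{"dp":[0,0,0],"angular":[0,0,0]}]'
python3 - <<'E'
from h import *
st()
im=cams.grab_frame("scene"); cv2.imwrite("pics/s10z.png",cv2.resize(im[130:230,225:355,::-1],None,fx=6,fy=6,interpolation=cv2.INTER_CUBIC))
ang("scene")
for q in ["toggle_tip","transformer","paint_pot"]: print(q,[(np.round(a["point"],4),round(a["conf"],2)) for a in cams.spot_point(q,"scene")[:2]])
E
```

```text
clock: 13.02
tool_pos: [0.4361, -0.1159, 0.2198]
eef_rot: [-1.571, -0.0, 0.0]
wrist_force: [-0.2, 0.2, -0.6]
gripper_width: 0.0001
t 13.03 pos [ 0.4361 -0.1159  0.2198] F [-0.16  0.22 -0.58] w 0.0001
pointer [ 0.5705 -0.0098  0.1188] 0.59 deg -12.2
orange_mark [ 0.5872 -0.0162  0.0922] 0.65 deg -14.6
dial_top [ 0.5249 -0.0038  0.1203] 0.69 deg -94.5
toggle_tip [(array([ 0.5342, -0.1141,  0.1278]), 0.42)]
transformer [(array([ 0.5313, -0.0488, -0.0026]), 0.88)]
paint_pot [(array([ 0.6056, -0.1569,  0.0899]), 0.63)]
```

View pics/s10z.png

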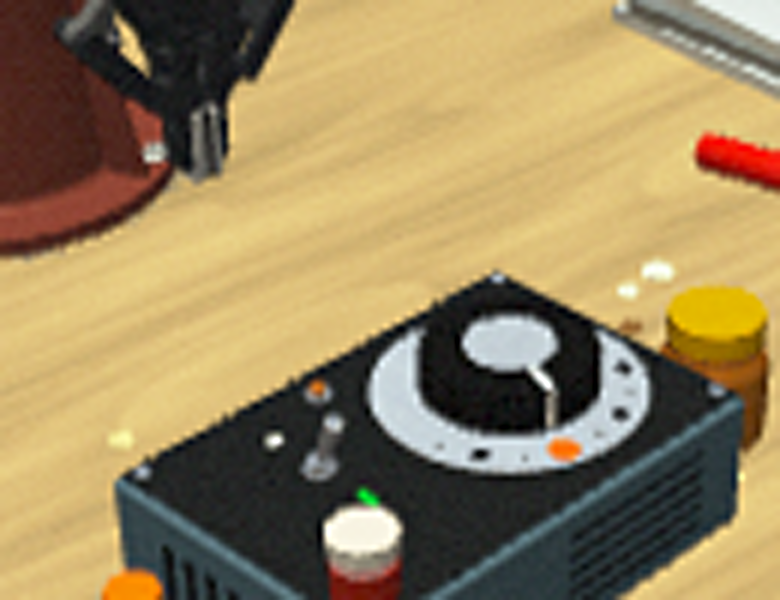

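```bash
python3 -c "
from plant import ctrl; print(ctrl.close_job())"
```

```text
the job is handed in; nothing more can be done
None
```

The dial is in the click at the orange dot and the toggle is over on the green side. I handed the job in at about 13 s of the 67 s allowed; no verdict was reported.

I turned the dial with the shut fingertip pressed on its face, in two drags of roughly 8–13 N. I lifted off, saw the pointer sitting at the orange dot, and only then pushed the lever over from the -x side.

**Last checks, with the arm clear of everything:**
- **Dial:** the pointer is at -12.2° about the dial's axis and the orange dot at -14.6°. That gap is within what the network can resolve.
- **Toggle:** the tip is at x = 0.534, where fully on should be about 0.531. It was at about 0.506 when off.
- **Transformer and paint pot:** both moved less than about 2 mm, which is within the measuring error.
- **Force:** the wrist reading was near zero.

**What disagreed or went unchecked:**
- **Pointer at the start:** it appeared about midway between the first two dots, not at a click as the task describes. After the first drag it snapped to the second dot, and after the second drag to orange.
- **Other bench items:** I did not measure the glue bottle, jar, bowl, tape, brush or screwdriver again at the end. The arm was never near them.

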